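Snap the test-chamber lid shut

ROBOT

A 6-joint arm with a two-finger parallel gripper is mounted at the origin on a cart in front of the work surface, level with it; the furniture and walls round the work are solid. World frame = base frame: x ahead of the robot, y to its left, z up, the work surface at z = 0. Lengths are in m, angles in rad, forces in N, time in s.
With the tool pointing down it reaches from about 0.325 to 0.9 m from the base axis. Payload 6.1 kg.
Tool frame: the origin (TCP) lies midway between the tips of the shut fingers; the grasp point (between the pads) lies 19 mm behind it (r.grip_depth is the distance from the TCP to the grasp point, in m); z points along the fingers, y is the line along which they close (so a half turn about z gives the same grasp; the last joint's range is limited). The gripper opens to 87 mm and grips with 3 to 60 N. Pads are 19 mm wide; open, the fingers measure 117 mm over their backs; the gripper's body (75 mm by 190 mm) begins 51 mm behind the grasp point.
Start: joints at [-1.296, 0.22, 1.526, -0, 1.395, -0.126], TCP at [0.244, -0.575, 0.188] pointing down, gripper open.
Joint ranges: [-2.98, 2.98], [-0.91, 2.08], [0.09, 2.57], [-1.24, 4.39], [0.2, 2.65], [-2.68, 2.68]. Speed limits (rad/s): [2.57, 2.57, 3.01, 3.14, 3.14, 3.14].

INTERFACE

Orientations are given as a unit quaternion [x, y, z, w].
In Python, from station import r gives the robot as it stands.
- The arm moves only by the shell command python3 -m pendant 'ROWS' [FORCE]. ROWS is JSON, a list of rows, each a list of 5 numbers: the shift along the tool's x, y, z in mm, then the turn about the tool's z in degrees, then the finger opening in mm, from 0 to 87. A call has 1 to 5 rows; each row is the pose to reach, as a shift and turn from the pose commanded when the call began, along the tool's axes at that moment; what a row does not reach only later rows make up. A row lasts 1/12 s, in which the tool goes at most 41.7 mm and 7.16 degrees, less where a joint would pass 70% of its speed; a pose out of reach is approached as far as the arm can. A call with a gripper value outside its range is refused whole. The fingers move at their own pace and stop on an object; FORCE is the grip in N (left out, the last holds). Time passes only in rows, so rows that repeat a pose let the fingers close. It gives the time, the measured TCP pose, the force, the opening and the grip force at its end, in the units of the state.
- r.observe(): the state, without advancing time (a new reading comes with each control period).
- r.read_camera(name): name is "scene" or "top"; returns the picture (480x640x3 uint8, blue, green, red); there is no depth.
- r.camera_model(name): a dict with "intrinsics" (3x3 intrinsics, pixels), "rvec" (rotation vector, rad) and "tvec" (3), from world to camera coordinates, as OpenCV has them. Camera axes: x right, y down, z forward; pixel columns grow to the right and rows downward; lengths in m; the calibration is good to about 2 mm. A picture is of the moment at which its call begins. camera_model takes no time and is no camera call.
- r.sign_off(): hands the job in; it is judged then, once.
The state is a dict: "time": time; "joint_positions": joint angles; "joint_velocities": joint speeds; "effort": joint torques, N m; "tcp_pos": TCP position; "ee_rot": TCP orientation; "ft_force": force on the tool from outside, world axes, zero at the start; "moment": the same for the moment, N m; "grip_width": finger opening in m; "grasp_force": force on a finger pad.
Only numpy, scipy, OpenCV 4.12 (cv2) and the standard library are available. Lean on these libraries where they do the work, as an engineer would, in place of code of your own. Each camera call takes 0.05 s, during which the arm holds its last target. There are 200 camera calls.

TASK

The lid of the leak-test chamber is only lying on its springs. Press both its ends fully home, the blue thumb pads being the places to push, until both orange clips have snapped over its edges and hold it. Press firmly but without excessive force, keep off the sight glass, and leave the other things on the bench where they are.

Things in the scene. Friction and masses are not known exactly. Their poses are not given: they have to be found in the camera images.
- chamber: Grey leak-test chamber fixed to the bench, foot plate 112 x 196 mm, long along its own y. Origin: centre of its underside; z up. The aluminium collar round it carries the lid's seat and both clips; its height is set anew each time (range 9 mm, not listed). Two guide pins, 8 mm thick, at x = -38 and +38 mm, y = 0, stand up through the lid to 106 mm height.
- lid: Loose grey lid 104 x 190 x 5 mm, 0.3 kg. Origin: centre of its underside, y along its length. Lies over the guide pins (1.5 mm play) on four sprung lifters (x = +-30, y = +-60 mm), underside 92 mm above the bench. Home, its underside meets four rubber buffers on the collar at 62 to 71 mm: each end goes down 21 to 30 mm, the exact depth can only be felt. More than 40 N on the lid damages its seal.
- pad_left (a point): Top centre of the blue thumb pad (28 mm across) on the lid's left (+y) half, 56 mm from its centre, 7 mm above its underside. Pressed straight down here with closed fingertips, this end sinks on soft springs; its clip gives way at 15 N or less and snaps on; then the buffers resist with 12 N per mm: press slowly, stop at 17 to 20 N. Unclipped it springs up on release; clipped it rises 2 mm.
- pad_right (a point): The same on the lid's right (-y) half, for the right end and clip_right.
- sight_glass: Clear fragile sight glass, a dome 49 mm across and 13.5 mm high in the middle of the lid's top. Origin: centre of its base on the lid's top face. Not to be pressed.
- clip_left (a joint): Orange sprung hinged clip, 34 mm wide, at the chamber's left (+y) end. 0 = upright, home; grows (rad) as its top moves outward. Its nose starts 87 mm from the chamber's centre, reaches 8 mm over the lid's edge and slopes on top: the sinking edge pushes it out about 0.25 rad, then it snaps back over the edge. Needs no handling; stands up to 20 mm above the closed lid.
- clip_right (a joint): The same at the right (-y) end.
- grease_pot: White and blue pot, 61 mm across and high; bystander, leave alone. Origin: centre of its underside.
- label_roll: White label roll 84 mm across, 44 mm high; bystander, leave alone. Origin: centre of its underside.
- tape_ptfe_1: Small white tape roll with blue core, 52 mm across, 16 mm high; bystander, leave alone. Origin: centre of its underside.
- gauge_block: Aluminium block with two holes, 41 x 80 x 30 mm; bystander, leave alone. Origin: centre of its underside.
- marker_black: White marker pen with black cap, 135 mm long; bystander, leave alone. Origin: centre of its underside.
- plug_red: Red flanged plastic plug, 33 mm across, 18 mm high, close behind the chamber; bystander, leave alone. Origin: centre of its underside.

How it is judged:
At the end, for the whole second after the job is handed in: Both thumb pads lie lower than 84 mm above the chamber's underside (they start at 99 mm), both clips are home (under 0.06 rad), the lid is level within 0.08 rad and at rest, held by the clips alone (z of each of pad_left, pad_right in the frame of chamber below 0.084 m and value of joint each of clip_left, clip_right below 0.06 rad and angle between lid's own z axis and vertical below 0.08 rad and linear speed of lid below 0.01 m/s); the robot touches nothing.
It fails at once if the robot presses the lid with more than 40 N (contact force between any of the fingers, the arm and lid above 40 N).
It fails at once if the robot presses on the sight glass (over 3 N) (contact force between any of the fingers, the arm and sight_glass above 3 N).
It fails at once if a bystander is moved by more than 20 mm (distance of any of grease_pot, label_roll, tape_ptfe_1, gauge_block, marker_black, plug_red from where it was at the start of the episode above 0.02 m).
It also fails if it takes over 38 s, if anything falls off the work surface, if the arm or the gripper's body presses on something with over 40 N, if the wrist force passes 120 N, or if a joint passes its speed limit or range.

## Working session

There is one attempt and no reset: what is moved stays moved. The work goes in short steps, Python scripts to look and compute and a shell command to move; the robot and the scene stay as the last step left them, time stands still between calls to the robot, and variables do not carry over. Pictures are saved under pics/ and viewed, at most 10 in all, crops included, and the job is handed in when it is done.

```bash
mkdir -p pics; python3 - <<'E'
from station import r
import cv2
for n in("scene","top"):
    cv2.imwrite(f"pics/{n}0.png",r.read_camera(n)); m=r.camera_model(n); print(n,m)
s=r.observe();print(s["time"],s["tcp_pos"],s["ee_rot"],s["ft_force"])
E
```

```text
scene {'intrinsics': array([[560.68449172,   0.        , 315.4413776 ],
       [  0.        , 560.68449172, 235.15015533],
       [  0.        ,   0.        ,   1.        ]]), 'rvec': array([ 0.9531058 , -2.51723386,  1.01511182]), 'tvec': array([0.5007819 , 0.29696114, 1.13264276])}
top {'intrinsics': array([[466.91465433,   0.        , 319.61874248],
       [  0.        , 466.91465433, 246.0390517 ],
       [  0.        ,   0.        ,   1.        ]]), 'rvec': array([ 2.08004989, -2.14719214,  0.16324295]), 'tvec': array([0.10798123, 0.57885875, 1.03598262])}
0.1 [ 0.2436725  -0.57488142  0.18683834] [ 9.79991638e-01  1.99036731e-01 -5.70843984e-05 -8.75021718e-04] [ 1.13312467 -0.05512592  0.79689929]
```

View pics/scene0.png

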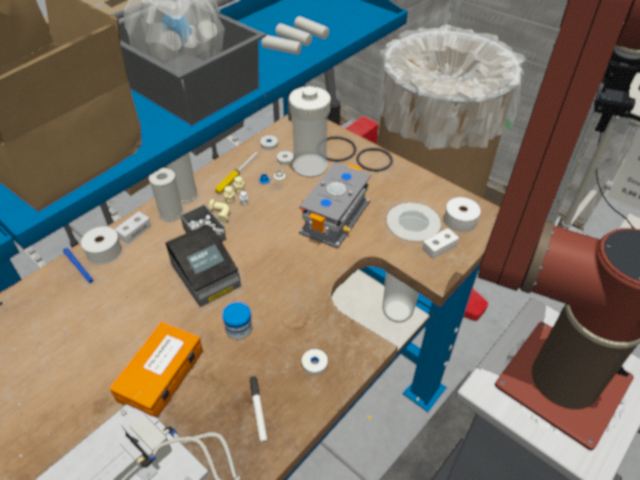

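View pics/top0.png

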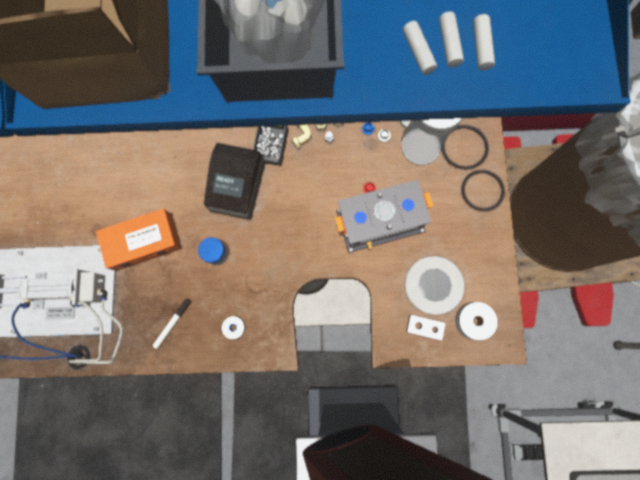

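The scene view shows the chamber with its pads near (346,177) and (326,203). In the top view they're near (361,217) and (408,205). I'll enlarge both and find the blue centroids.

```bash
cat > h.py <<'E'
from station import r
import cv2,numpy as np
def tri(p,q):
    P=[];u=[]
    for n,x in(("scene",p),("top",q)):
        m=r.camera_model(n);R=cv2.Rodrigues(m["rvec"])[0]
        P.append(np.c_[R,m["tvec"]]); u.append(cv2.undistortPoints(np.array([[x]],float),m["intrinsics"],None).reshape(2,1))
    X=cv2.triangulatePoints(*P,*u).ravel();return X[:3]/X[3]
E
python3 - <<'E'
from h import *
C={}
crops=[]
for n,(x,y,w,h) in(("scene",(290,155,90,100)),("top",(325,170,120,90))):
    a=cv2.imread(f"pics/{n}0.png")[y:y+h,x:x+w]
    hsv=cv2.cvtColor(a,cv2.COLOR_BGR2HSV); k=cv2.inRange(hsv,(100,150,100),(130,255,255))
    _,_,st,ce=cv2.connectedComponentsWithStats(k)
    C[n]=[c+(x,y) for c,s in zip(ce[1:],st[1:]) if s[4]>15]; print(n,C[n],st[1:,4])
    crops.append(cv2.resize(a,(400,400*h//w),interpolation=cv2.INTER_CUBIC))
H=max(c.shape[0] for c in crops)
cv2.imwrite("pics/crop.png",np.hstack([cv2.copyMakeBorder(c,0,H-c.shape[0],0,0,0) for c in crops]))
# +y is left: in top view image left
s=sorted(C["scene"],key=lambda c:c[1]);t=sorted(C["top"],key=lambda c:c[0])
for a in s:
  for b in t: print(a,b,tri(a,b))
E
```

```text
scene [array([346.02325581, 176.13953488]), array([325.34, 202.42])] [43 50]
top [array([407.74666667, 204.36      ]), array([360., 217.])] [75 69]
[346.02325581 176.13953488] [360. 217.] [ 0.59752328 -0.00352973  0.21059442]
[346.02325581 176.13953488] [407.74666667 204.36      ] [ 0.66335149 -0.1130665   0.09945223]
[325.34 202.42] [360. 217.] [ 0.63823205 -0.00396688  0.09947368]
[325.34 202.42] [407.74666667 204.36      ] [ 0.71817785 -0.12757633 -0.04031476]
```

View pics/crop.png

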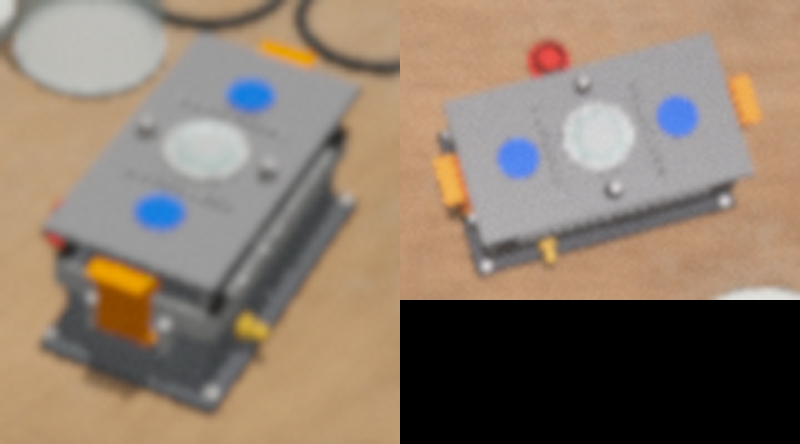

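The crop confirms that the blue pads are the only blobs picked up. They triangulate to left (0.638,-0.004,0.0995) and right (0.663,-0.113,0.0995). The spacing of 112 mm and height of 99 mm match the text, and the lid yaw is about 13°. I'll move toward the right pad, turning the tool +10° to align it.

```bash
python3 -m pendant '[[34,-16,0,5,0],[68,-32,0,10,0],[102,-48,0,10,0],[136,-64,0,10,0],[170,-80,0,10,0]]' 20
cat >> h.py <<'E'
from scipy.spatial.transform import Rotation as Ro
L=np.array([.638,-.004,.0995]);Rr=np.array([.6633,-.1131,.0995])
def go(T):
    s=r.observe();R=Ro.from_quat(s["ee_rot"]).as_matrix()
    print(s["time"],s["tcp_pos"],"tool-mm to pad:",R.T@(T-s["tcp_pos"])*1000,"yaw",np.degrees(np.arctan2(R[1,0],R[0,0])),"F",s["ft_force"],"w",s["grip_width"])
E
python3 -c "from h import *;go(Rr)"
```

```text
time: 0.52
tcp_pos: [0.3698, -0.4338, 0.1873]
ee_rot: [0.994, 0.113, -0.0, -0.0]
ft_force: [0.7, -0.6, 0.4]
grip_width: 0.0616
grasp_force: 0.0
0.5167 [ 0.36975056 -0.43381629  0.18731298] tool-mm to pad: [ 357.87283209 -246.84926905   87.94203577] yaw 12.926274880180898 F [ 0.72029642 -0.63110425  0.44849772] w 0.06157159733187485
```

```bash
python3 -m pendant '[[32,-22,0,0,0],[64,-44,0,0,0],[96,-66,0,0,0],[128,-88,0,0,0],[160,-110,0,0,0]]' >/dev/null
python3 -m pendant '[[32,-22,0,0,0],[64,-44,0,0,0],[96,-66,0,0,0],[128,-88,0,0,0],[160,-110,0,0,0]]'>/dev/null
python3 -m pendant '[[20,-14,15,0,0],[38,-27,35,0,0],[38,-27,55,0,0],[38,-27,60,0,0],[38,-27,60,0,0]]' 
python3 - <<'E'
from h import *
go(Rr)
a=r.read_camera("scene")[100:250,270:430];b=r.read_camera("top")[140:290,320:480]
cv2.imwrite("pics/c2.png",cv2.resize(np.hstack([a,b]),(800,375),interpolation=cv2.INTER_CUBIC))
E
```

```text
time: 1.77
tcp_pos: [0.6604, -0.1138, 0.1246]
ee_rot: [0.994, 0.113, -0.003, -0.001]
ft_force: [-0.1, 0.1, 0.2]
grip_width: 0.0005
grasp_force: 0.0
1.7667 [ 0.66044674 -0.11375709  0.12457381] tool-mm to pad: [ 3.06233428  0.06807155 25.05765918] yaw 12.99448551348312 F [-0.07938441  0.0680532   0.19172688] w 0.000542127180529455
```

View pics/c2.png

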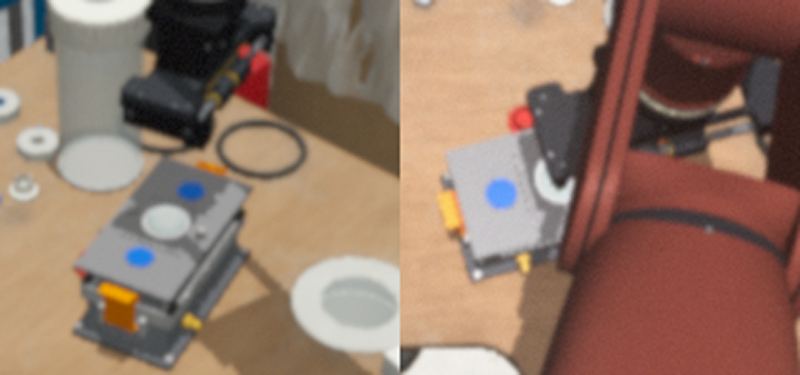

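The right pad appears at crop (190,190) and the gripper's lower edge near (185,140) in the scene half. I'll project the TCP to check that gap.

```bash
python3 - <<'E'
from h import *
s=r.observe();R=Ro.from_quat(s["ee_rot"]).as_matrix();m=r.camera_model("scene")
for z in(0,-.02,-.07,-.12):
    X=s["tcp_pos"]+R[:,2]*z
    p=cv2.projectPoints(X.reshape(1,3),m["rvec"],m["tvec"],m["intrinsics"],None)[0].ravel();print(z,p,(p-(270,100))*2.5)
a=r.read_camera("scene")[110:200,290:410]
cv2.imwrite("pics/c3.png",cv2.resize(a,(800,600),interpolation=cv2.INTER_CUBIC))
E
```

```text
0 [347.66434497 167.11848001] [194.16086242 167.79620003]
-0.02 [348.00229804 160.81685776] [195.00574511 152.04214441]
-0.07 [348.87865834 144.47585677] [197.19664586 111.18964191]
-0.12 [349.80293723 127.2413447 ] [199.50734307  68.10336176]
```

View pics/c3.png

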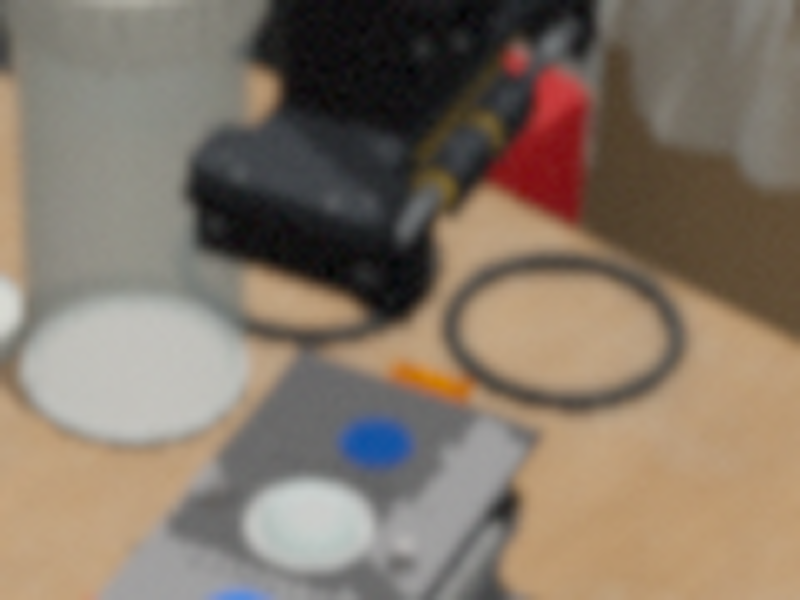

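The TCP should appear at about (385,381) in this crop, but no fingertip is there and the body sits higher than expected. I'll raise the arm and turn it so the fingers come into view before I press anything.

```bash
python3 -m pendant '[[0,0,-30,0,0],[0,0,-50,7,0],[0,0,-60,14,0],[0,0,-60,21,0],[0,0,-60,28,0]]' >/dev/null
python3 -m pendant '[[0,0,0,7,0],[0,0,0,14,0],[0,0,0,21,0],[0,0,0,28,0],[0,0,0,35,0]]'
python3 - <<'E'
from h import *
go(Rr)
s=r.observe();R=Ro.from_quat(s["ee_rot"]).as_matrix();m=r.camera_model("scene")
A=r.read_camera("scene")
for z in(0,-.07):
    X=s["tcp_pos"]+R[:,2]*z
    p=cv2.projectPoints(X.reshape(1,3),m["rvec"],m["tvec"],m["intrinsics"],None)[0].ravel();print(z,p)
    cv2.circle(A,tuple(int(v) for v in p),1,(0,255,0),-1)
cv2.imwrite("pics/c4.png",cv2.resize(A[60:240,270:470],(800,600)[:1]+(600,) if 0 else (660,594),interpolation=cv2.INTER_CUBIC))
E
```

```text
time: 2.75
tcp_pos: [0.6632, -0.1157, 0.1903]
ee_rot: [0.905, -0.426, 0.002, -0.0]
ft_force: [0.6, -0.4, 0.4]
grip_width: 0.001
grasp_force: 0.0
2.75 [ 0.66318878 -0.11569254  0.19028348] tool-mm to pad: [-2.18054807 -1.57000071 90.78080107] yaw -50.46405984202237 F [ 0.63950568 -0.35507224  0.41098419] w 0.0009848634880029513
0 [348.63390129 146.92694365]
-0.07 [349.98712024 122.79436442]
```

View pics/c4.png

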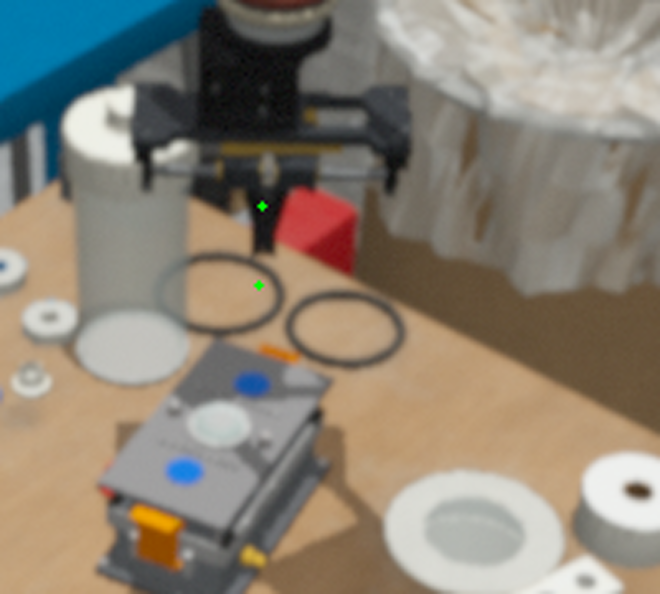

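The fingertip shows at crop (262,250), but the reported TCP projects to (259,286), about 11 px lower. I need to find the tip in the top view too, and check where the base origin projects.

```bash
python3 - <<'E'
from h import *
s=r.observe();R=Ro.from_quat(s["ee_rot"]).as_matrix()
print(s["joint_positions"],s["joint_velocities"])
out=[]
for n in("scene","top"):
    m=r.camera_model(n);A=r.read_camera(n);Rc=cv2.Rodrigues(m["rvec"])[0];print(n,"cam at",-Rc.T@m["tvec"])
    for X in(s["tcp_pos"],s["tcp_pos"]-R[:,2]*.07+R[:,1]*.095,s["tcp_pos"]-R[:,2]*.07-R[:,1]*.095,np.zeros(3)):
        p=cv2.projectPoints(np.array(X).reshape(1,3),m["rvec"],m["tvec"],m["intrinsics"],None)[0].ravel();print(p)
        cv2.circle(A,tuple(int(v) for v in p),1,(0,255,0),-1)
    out.append(A)
a=cv2.resize(out[0][260:480,420:640],(360,360));b=cv2.resize(out[1][120:252,310:470],(436,360),interpolation=cv2.INTER_CUBIC)
cv2.imwrite("pics/c5.png",np.hstack([a,b]))
E
```

```text
[-2.89731017e-01  3.30186923e-01  1.38914537e+00 -6.78589743e-05
  1.41898671e+00  2.16915585e+00] [ 0.00115159  0.00387811  0.00105828 -0.0007336  -0.0004912  -0.30093575]
scene cam at [-0.00268096  0.76036887  1.0216066 ]
[348.64151235 146.94227001]
[390.77988292 123.86345031]
[309.36361221 121.76216565]
[563.34005692 382.15282015]
top cam at [0.38483265 0.06291463 1.12602974]
[415.61541089 192.25922218]
[456.36036576 217.89382444]
[388.45007574 146.64303185]
[368.2855998  506.92917217]
```

View pics/c5.png

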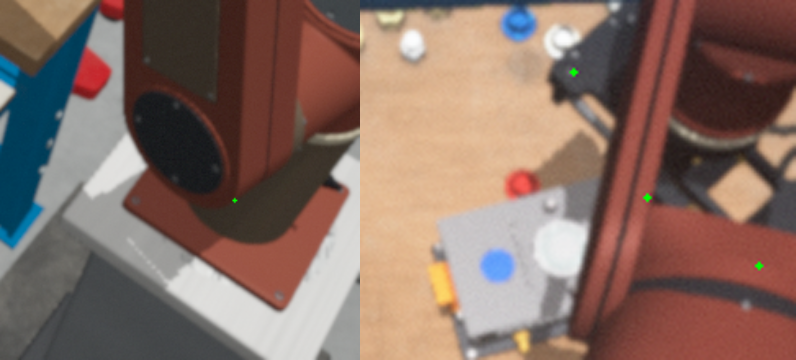

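The origin projects to the middle of the base plate, so the calibration holds. A pale fingertip might be blending into the background. I'll difference this view against the first scene picture to find the tip's true lower end.

```bash
python3 - <<'E'
from h import *
A=r.read_camera("scene").astype(int);B=cv2.imread("pics/scene0.png").astype(int)
D=np.abs(A-B).max(2)
print("cols 338..359")
for y in range(112,156): print(y,*("%3d"%v for v in D[y,338:360]))
E
```

```text
cols 338..359
112   1  32  62  79  82  81  82  82  81  80  57  37  17  12  11  28  54  79  86  81  82  75
113   3  33  65  80  84  86  84  89  87  84  66  47  36  31  31  44  60  77  82  81  86  80
114   6  29  63  83  90  93  91  92  93  87  72  56  38  36  38  54  66  79  85  82  82  82
115   7  33  56  74  84  88  89  92  96  83  83  62  43  39  41  57  73  90  89  80  80  81
116   3  27  45  59  68  78  84  94  98  97  90  77  68  61  63  74  84  85  90  78  78  78
117   3  12  24  23  35  48  74  93  97  98  94  90  84  80  85  94  91  92  89  77  69  62
118   2   4   2   5  10  26  60  96 102 100  97  90  91  92  98 107 106  99  85  67  44  37
119   4   4   2   4   0  17  49  91 111  99 100  97  94  99 106 108 111 110  78  50  28  10
120   5   5   4   4   1  12  43  90 100 101 109 110 109 108 111 124 126 108  72  31   8   4
121   5   4   3   4   3   8  31  69  99 112 119 121 125 123 128 138 145 117  61  19   1   2
122   1   2   1   5   4   4  24  68 108 125 133 133 135 134 142 155 152 113  53  13   4   5
123   5   3   1   4   1   2  24  69 117 137 138 135 139 149 161 163 144  8
[... 2261 characters left out ...]
   5   5   4   6   4   3   4   2   4   2   4   3   5   5
149   2   5   5   4   3   5   4   6   4   3   4   6   5   4   3   6   5   6   2   3   5   4
150   5   4   5   4   5   3   2   3   5   4   3   3   4   4   5   4   6   5   5   4   5   5
151   5   4   4   4   5   4   4   5   4   5   4   4   4   4   3   5   3   6   4   3   4   4
152   4   3   3   5   5   4   4   5   3   4   4   3   4   4   3   3   5   2   4   5   6   4
153   5   4   3   5   3   4   6   4   4   4   3   4   5   4   4   6   3   3   5   3   3   4
154   5   3   4   5   5   4   4   4   5   5   4   4   3   4   4   4   3   2   4   4   5   3
155   2   3   3   3   5   5   5   3   4   4   4   3   4   2   3   4   4   3   4   3   4   6
```

The tip ends at row 137.5, column 348, and 147 was expected. In the top view the body's position agrees horizontally to within about 10 mm. So the tip really is about 30 mm higher than reported, with little sideways error. I'll go down carefully, watch the force, and check with the image close above the pad.

```bash
python3 -m pendant '[[-1,-1,15,0,0],[-2,-1,30,0,0],[-2,-1,45,0,0],[-2,-1,60,0,0],[-2,-1,60,0,0]]'
python3 -m pendant '[[0,0,4,0,0],[0,0,8,0,0],[0,0,12,0,0],[0,0,12,0,0]]'
python3 - <<'E'
from h import *
go(Rr)
A=r.read_camera("scene")
cv2.imwrite("pics/c6.png",cv2.resize(A[110:230,280:440],(800,600),interpolation=cv2.INTER_CUBIC))
E
```

```text
time: 3.37
tcp_pos: [0.6599, -0.1119, 0.1245]
ee_rot: [0.907, -0.422, -0.003, 0.0]
ft_force: [-0.7, 0.6, -0.4]
grip_width: 0.0005
grasp_force: 0.0
time: 3.7
tcp_pos: [0.6621, -0.1124, 0.1158]
ee_rot: [0.906, -0.423, 0.0, -0.0]
ft_force: [-0.4, 0.3, 0.4]
grip_width: 0.0001
grasp_force: 0.0
3.7 [ 0.66213203 -0.11235514  0.11583106] tool-mm to pad: [ 1.31923311 -0.41498958 16.33125051] yaw -50.00840937825668 F [-0.44968876  0.33613682  0.35207232] w 0.0001241074638933734
```

View pics/c6.png

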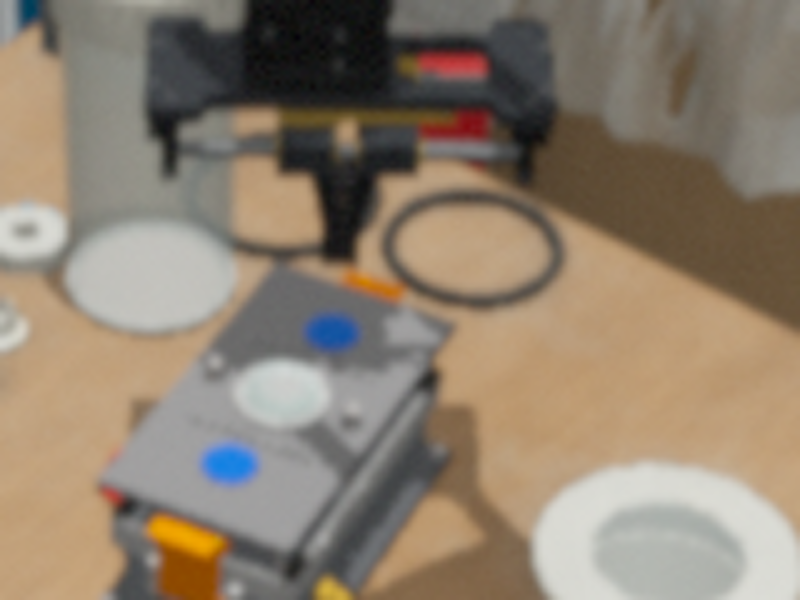

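The tip is at crop (340,258), which is px (348,161.6). The pad is at (331,332), px (346,176.4). So the true gap is about 45 mm, not 16, with the tip in line with the pad. Contact should come at a reported z of about 0.07. I'll go on down in small steps.

```bash
python3 -m pendant '[[1,0,6,0,0],[1,0,12,0,0],[1,0,18,0,0],[1,0,22,0,0],[1,0,22,0,0]]' | sed -n '2p;4p'
python3 -m pendant '[[0,0,3,0,0],[0,0,6,0,0],[0,0,9,0,0],[0,0,9,0,0]]'| sed -n '2p;4p'
python3 - <<'E'
from h import *
A=r.read_camera("scene").astype(int);B=cv2.imread("pics/scene0.png").astype(int)
D=np.abs(A-B).max(2)
for y in range(156,186): print(y,*("%3d"%v for v in D[y,340:358]))
E
```

```text
tcp_pos: [0.6616, -0.1127, 0.0919]
ft_force: [-0.3, 0.3, 0.8]
tcp_pos: [0.6623, -0.1129, 0.0841]
ft_force: [-1.0, -0.0, 0.1]
156  29  52  96 141 151 141 130 113  91  75  64  77  87  85  70  53  48  34
157   8  26  66 115 134 118  99  77  66  60  69  95 110  86  48  23  14   7
158   1  13  45  82  93  79  69  54  66  85 115 131 118  80  35   9   4   1
159   1   7  28  56  67  72  75  87 104 122 144 148 113  64  25   4   3   4
160   4   2  18  50  84 101 112 125 134 147 157 144  99  46  13   2   4   5
161   4   2  17  55 109 138 143 145 153 160 159 136  82  33   6   2   3   3
162   5   2  16  57 113 153 157 150 157 163 153 122  65  22   2   2   5   4
163  17  12  20  57 112 154 159 154 162 168 158 104  52  17   3   4   5   4
164  33  31  33  62 111 146 157 160 173 181 162  99  47  22  10   6   7   2
165  47  46  49  69 108 147 152 161 182 190 161 100  52  33  23  19  15  12
166  51  48  55  76 106 137 139 155 175 180 149  95  59  47  40  37  32  25
167  51  54  60  76 108 132 130 140 153 155 133  87  62  53  53  50  47  44
168  50  52  60  77 110 131 126 130 138 140 115  82  59  53  55
[... 604 characters left out ...]
  54  49  46  29
177  49  52  57  57  60  60  61  61  61  61  59  57  51  52  51  50  46  33
178  49  47  52  55  57  59  58  60  59  58  57  53  50  51  50  50  50  37
179  48  44  46  49  53  53  53  55  56  54  50  51  49  51  50  53  51  47
180  45  45  44  48  47  44  47  47  48  50  50  48  51  53  52  53  51  52
181  38  43  46  43  43  45  44  45  48  49  51  50  51  51  49  50  53  53
182  22  30  34  33  34  34  36  41  46  49  49  52  51  49  49  51  51  51
183   9  13  17  15  14  14  17  29  37  39  45  46  44  41  43  47  47  41
184   1   2   5   3   2   2   2  10  15  17  23  27  25  22  26  36  32  26
185   4   3   2   4   2   4   3   1   1   2   3   5   6   6  10  16  15   8
```

The tip is now at row 172.5 with no contact at a reported z of 0.084, so the bias is real. Contact is expected at about 0.072.

```bash
for i in 1; do python3 -m pendant '[[0,0,2,0,0],[0,0,4,0,0],[0,0,6,0,0],[0,0,6,0,0]]'| sed -n '2p;4p'; python3 -m pendant '[[0,0,1,0,0],[0,0,2,0,0],[0,0,3,0,0],[0,0,3,0,0]]'| sed -n '2p;4p'; python3 -m pendant '[[0,0,1,0,0],[0,0,2,0,0],[0,0,3,0,0],[0,0,3,0,0]]'| sed -n '2p;4p';python3 -m pendant '[[0,0,1,0,0],[0,0,2,0,0],[0,0,3,0,0],[0,0,3,0,0]]'| sed -n '2p;4p'; done
python3 - <<'E'
from h import *
A=r.read_camera("scene")
cv2.imwrite("pics/c7.png",cv2.resize(A[130:230,290:400],(660,600),interpolation=cv2.INTER_CUBIC))
E
```

```text
tcp_pos: [0.6624, -0.113, 0.0782]
ft_force: [-0.5, 0.3, 0.1]
tcp_pos: [0.6626, -0.1131, 0.0756]
ft_force: [0.6, 1.2, -0.2]
tcp_pos: [0.6626, -0.113, 0.0725]
ft_force: [0.3, 0.1, -0.1]
tcp_pos: [0.6626, -0.113, 0.0695]
ft_force: [-0.6, 1.1, 0.2]
```

View pics/c7.png

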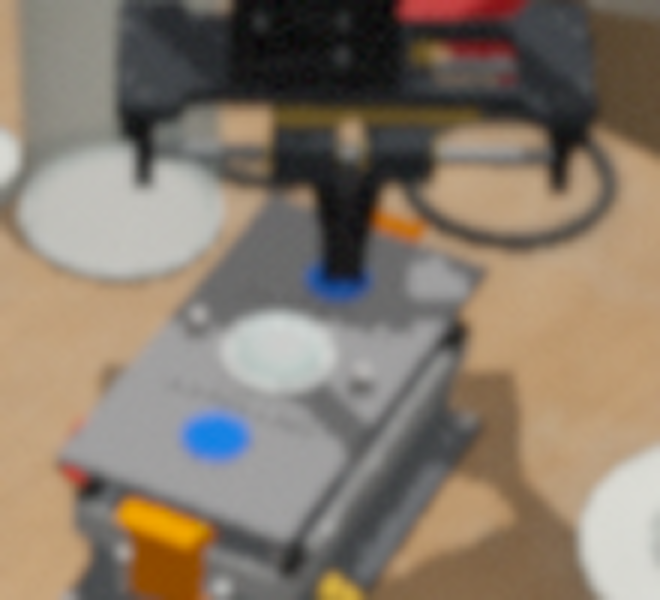

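The tip at (343,278) now covers the pad, whose centre is at (338,282), with no force yet, so contact is imminent. I'll keep pressing slowly and watch the force.

```bash
python3 -m pendant '[[0,0,1,0,0],[0,0,2,0,0],[0,0,3,0,0],[0,0,3,0,0]]'| sed -n '2p;4p'; python3 -m pendant '[[0,0,1,0,0],[0,0,2,0,0],[0,0,3,0,0],[0,0,3,0,0]]'| sed -n '2p;4p'; python3 -m pendant '[[0,0,1,0,0],[0,0,2,0,0],[0,0,3,0,0],[0,0,3,0,0]]'| sed -n '2p;4p'
```

```text
tcp_pos: [0.6625, -0.113, 0.0665]
ft_force: [0.1, 0.3, -0.8]
tcp_pos: [0.6628, -0.1131, 0.0638]
ft_force: [0.7, -0.0, 0.1]
tcp_pos: [0.6629, -0.1131, 0.0609]
ft_force: [-0.5, 0.1, 3.1]
```

Contact came at about 0.062 reported, with 3.1 N, which fits a TCP about 37 mm too long. Home should be at a reported 0.031–0.041.

```bash
for i in 1; do python3 -m pendant '[[0,0,2,0,0],[0,0,4,0,0],[0,0,4,0,0]]'| sed -n '2p;4p'; python3 -m pendant '[[0,0,2,0,0],[0,0,4,0,0],[0,0,4,0,0]]'| sed -n '2p;4p'; python3 -m pendant '[[0,0,2,0,0],[0,0,4,0,0],[0,0,4,0,0]]'| sed -n '2p;4p'; done
```

```text
tcp_pos: [0.663, -0.1132, 0.057]
ft_force: [-1.4, -0.1, 4.7]
tcp_pos: [0.6632, -0.1133, 0.0535]
ft_force: [-0.9, -0.2, 4.3]
tcp_pos: [0.6631, -0.1133, 0.0488]
ft_force: [0.8, -1.6, 3.4]
```

```bash
python3 -m pendant '[[0,0,1,0,0],[0,0,2,0,0],[0,0,3,0,0],[0,0,3,0,0]]'| sed -n '2p;4p'; python3 -m pendant '[[0,0,1,0,0],[0,0,2,0,0],[0,0,2,0,0]]'| sed -n '2p;4p'; python3 -m pendant '[[0,0,1,0,0],[0,0,2,0,0],[0,0,2,0,0]]'| sed -n '2p;4p'
```

```text
tcp_pos: [0.6633, -0.1132, 0.0466]
ft_force: [-0.6, -0.2, 7.9]
tcp_pos: [0.6634, -0.1132, 0.046]
ft_force: [-4.4, -0.0, 13.8]
tcp_pos: [0.6635, -0.1131, 0.0451]
ft_force: [-7.2, 0.8, 18.8]
```

The force has risen to 18.8 N after only 17 mm, with 7 N sideways, which looks wrong. I'll check whether the gripper body is touching the tall cylinder, and look at the clip and lid.

```bash
python3 - <<'E'
from h import *
print("disc",tri((310,165),(420,147)),"cyl top",tri((310,97),(440,120)))
s=r.observe();R=Ro.from_quat(s["ee_rot"]).as_matrix();print(s["time"],s["tcp_pos"],s["ft_force"],s["moment"],R[:,2])
for k in(-.095,.095): print(s["tcp_pos"]+R[:,1]*k)
A=r.read_camera("scene")
cv2.imwrite("pics/c8.png",cv2.resize(A[120:250,270:430],(738,600),interpolation=cv2.INTER_CUBIC))
E
```

```text
disc [ 0.83573937 -0.16825052  0.0095255 ] cyl top [ 0.80774742 -0.15699842  0.24496954]
8.5167 [ 0.66345487 -0.11312457  0.04507528] [-7.22929625  0.84679492 18.76600462] [0.47728593 1.3790504  0.02544722] [ 1.33525189e-03 -3.23443666e-04 -9.99999056e-01]
[ 0.73625621 -0.05209213  0.04515274]
[ 0.59065353 -0.17415701  0.04499781]
```

View pics/c8.png

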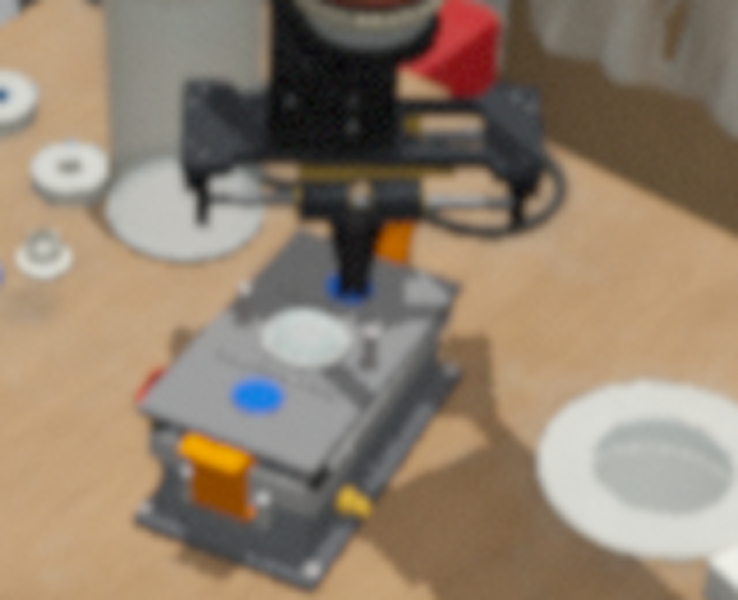

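The lid's right end is down and the orange clip shows above its edge at (392,240). The gripper is well clear of the cylinder, which is at (0.82,-0.16). The force is past the clip's 15 N and rising steeply against the buffers, so this end is home. I'll release it and measure the pads from both views, with the arm off to the side.

```bash
python3 -m pendant '[[0,0,-4,0,0],[0,0,-12,0,0],[0,0,-30,0,0],[0,0,-55,0,0],[0,0,-70,0,0]]'| sed -n '1,2p;4p'
python3 - <<'E'
from h import *
go(L)
m=r.camera_model("scene")
a=r.read_camera("scene")
k=cv2.inRange(cv2.cvtColor(a,cv2.COLOR_BGR2HSV),(100,150,60),(130,255,255));k[:, :300]=0;k[:165]=0;k[230:]=0;k[:,370:]=0
_,_,st,ce=cv2.connectedComponentsWithStats(k);print(ce[1:],st[1:,4])
for P in(L,Rr):
  for dz in(0,-.015,-.02,-.025): print(dz,cv2.projectPoints((P+[0,0,dz]).reshape(1,3),m["rvec"],m["tvec"],m["intrinsics"],None)[0].ravel())
E
```

```text
time: 8.98
tcp_pos: [0.6626, -0.1127, 0.1128]
ft_force: [0.8, 0.0, 0.9]
8.9833 [ 0.66257643 -0.11272007  0.11277953] tool-mm to pad: [-99.0976489  -51.00959232  13.34461363] yaw -50.027943911553955 F [0.80596879 0.00505204 0.86502781] w 0.00048212396036694975
[[345.73684211 180.26315789]
 [325.5        202.        ]] [38 42]
0 [325.93634911 202.58457517]
-0.015 [325.84936949 207.11024143]
-0.02 [325.82068116 208.60293358]
-0.025 [325.79214327 210.08779807]
0 [346.40799248 176.21617167]
-0.015 [346.17098759 180.72485638]
-0.02 [346.09277723 182.21269837]
-0.025 [346.01495758 183.69310791]
```

The right pad stays about 14 mm lower after release, so its clip holds. Next is the left pad.

```bash
python3 -m pendant '[[-33,-17,0,0,0],[-66,-34,0,0,0],[-99,-51,0,0,0],[-99,-51,10,0,0],[-99,-51,20,0,0]]'| sed -n '1,2p;4p'
python3 -m pendant '[[0,0,8,0,0],[0,0,14,0,0],[0,0,14,0,0],[0,0,14,0,0]]'| sed -n '1,2p;4p'
python3 - <<'E'
from h import *
go(L)
A=r.read_camera("scene").astype(int);B=cv2.imread("pics/scene0.png").astype(int)
D=np.abs(A-B).max(2)
for y in range(188,208,2): print(y,*("%3d"%v for v in D[y,314:338]))
E
```

```text
time: 9.45
tcp_pos: [0.6376, -0.0022, 0.0908]
ft_force: [1.3, -0.4, -0.3]
time: 9.78
tcp_pos: [0.6378, -0.0056, 0.0767]
ft_force: [-0.2, -0.7, -0.5]
9.7833 [ 0.63777559 -0.00559479  0.07670645] tool-mm to pad: [ -1.10831704  -1.16487067 -22.79373362] yaw -50.12974041898094 F [-0.19870422 -0.67978361 -0.49727643] w 0.0005212369671103712
188  31  42  47  52  53  57  67  92 121 141 141 133 139 150 166 170 166 123  65  20   2   4   4   5
190  47  51  55  54  54  54  59  74 105 131 135 127 126 131 153 169 142  79  28   2  10   9  10   9
192  52  54  55  55  56  54  55  66  89 116 134 127 124 116 139 152 115  61  18   4   7   9  12  12
194  52  53  52  55  52  48  50  57  72 101 129 129 127 125 128 107  63  18   7   8   7   6  11  16
196  55  55  54  54  54  52  56  54  66  98 122 121 117 118 118 108  76  39  19   9   2   4   9  13
198  54  53  52  54  53  54  54  59  75 113 151 154 149 143 143 125  88  60  51  49  51  50  47  40
200  53  53  53  54  50  54  57  62  79 111 139 136 137 137 138 136 109  75  54  54  53  45  38  27
202  54  54  51  54  54  60  67  67  69  72  74  73  72  75  77  77  71  59  52  53  54  52  51  41
204  55  54  53  53  53  55  64  76  74  71  67  69  68  66  67  67  62  55  53  54  55  54  52  42
206  53  53  54  54  53  51  54  58  66  70  77  79  81  79  70  63  57  55  54  54  52  53  54  49
```

The tip is in line with the left pad (column 326.5 against 325.5). Pressing down.

```bash
python3 -m pendant '[[-1,-1,4,0,0],[-1,-1,8,0,0],[-1,-1,12,0,0],[-1,-1,12,0,0]]'| sed -n '2p;4p'; for i in 1; do python3 -m pendant '[[0,0,2,0,0],[0,0,4,0,0],[0,0,4,0,0]]'| sed -n '2p;4p';python3 -m pendant '[[0,0,2,0,0],[0,0,4,0,0],[0,0,4,0,0]]'| sed -n '2p;4p'; python3 -m pendant '[[0,0,1,0,0],[0,0,2,0,0],[0,0,3,0,0],[0,0,3,0,0]]'| sed -n '2p;4p'; done
```

```text
tcp_pos: [0.638, -0.003, 0.065]
ft_force: [0.9, 0.3, 0.9]
tcp_pos: [0.6383, -0.0028, 0.0616]
ft_force: [-0.3, 0.8, 1.4]
tcp_pos: [0.6386, -0.0028, 0.0578]
ft_force: [1.2, 1.7, 3.2]
tcp_pos: [0.6386, -0.0027, 0.0551]
ft_force: [-0.3, 3.1, 5.1]
```

```bash
for i in 1; do python3 -m pendant '[[0,0,1,0,0],[0,0,2,0,0],[0,0,2,0,0]]'| sed -n '2p;4p';python3 -m pendant '[[0,0,1,0,0],[0,0,2,0,0],[0,0,2,0,0]]'| sed -n '2p;4p'; python3 -m pendant '[[0,0,1,0,0],[0,0,2,0,0],[0,0,2,0,0]]'| sed -n '2p;4p'; done
```

```text
tcp_pos: [0.6386, -0.0026, 0.0532]
ft_force: [-1.1, 2.4, 4.5]
tcp_pos: [0.6387, -0.0026, 0.0515]
ft_force: [-2.1, 2.7, 6.6]
tcp_pos: [0.6391, -0.0028, 0.0497]
ft_force: [-0.1, 1.6, 3.3]
```

```bash
for i in 1; do python3 -m pendant '[[0,0,1,0,0],[0,0,2,0,0],[0,0,2,0,0]]'| sed -n '2p;4p';python3 -m pendant '[[0,0,1,0,0],[0,0,2,0,0],[0,0,2,0,0]]'| sed -n '2p;4p'; python3 -m pendant '[[0,0,1,0,0],[0,0,1,0,0]]'| sed -n '2p;4p'; done
```

```text
tcp_pos: [0.6388, -0.0029, 0.0469]
ft_force: [1.7, 2.9, 3.5]
tcp_pos: [0.6386, -0.0031, 0.0448]
ft_force: [1.9, 2.8, 5.3]
tcp_pos: [0.6386, -0.0031, 0.0439]
ft_force: [0.4, 2.7, 4.7]
```

```bash
for i in 1; do python3 -m pendant '[[0,0,1,0,0],[0,0,2,0,0],[0,0,2,0,0]]'| sed -n '2p;4p';python3 -m pendant '[[0,0,1,0,0],[0,0,1,0,0]]'| sed -n '2p;4p'; python3 -m pendant '[[0,0,1,0,0],[0,0,1,0,0]]'| sed -n '2p;4p'; done
```

```text
tcp_pos: [0.6387, -0.003, 0.0433]
ft_force: [-3.1, 3.0, 11.6]
tcp_pos: [0.6387, -0.0031, 0.0428]
ft_force: [-4.7, 3.1, 17.2]
tcp_pos: [0.6387, -0.0031, 0.0424]
ft_force: [-6.2, 2.5, 19.0]
```

19 N is reached against the buffers. I'll release, move clear, and check both ends.

```bash
python3 -m pendant '[[0,0,-4,0,0],[0,0,-12,0,0],[0,0,-40,0,0],[0,0,-80,0,0],[0,0,-120,0,0]]'| sed -n '1,2p;4p'
python3 -m pendant '[[-25,-30,0,0,0],[-50,-60,0,0,0],[-75,-90,0,0,0],[-100,-120,0,0,0],[-125,-150,0,0,0]]'| sed -n '1,2p;4p'
python3 -m pendant '[[0,0,0,0,0],[0,0,0,0,0],[0,0,0,0,0],[0,0,0,0,0],[0,0,0,0,0]]'| sed -n '1,2p;4p'
cat > chk.py <<'E'
from h import *
C={}
for n,(x0,x1,y0,y1) in dict(scene=(300,370,165,230),top=(330,440,180,245)).items():
    a=r.read_camera(n);cv2.imwrite(f"pics/f_{n}.png",a)
    k=cv2.inRange(cv2.cvtColor(a[y0:y1,x0:x1],cv2.COLOR_BGR2HSV),(100,150,60),(130,255,255))
    _,_,st,ce=cv2.connectedComponentsWithStats(k);C[n]=[c+(x0,y0) for c,s in zip(ce[1:],st[1:]) if s[4]>15];print(n,C[n])
s=sorted(C["scene"],key=lambda c:-c[0]);t=sorted(C["top"],key=lambda c:-c[0])
for a,b in zip(s,t):print(tri(a,b))
E
python3 chk.py
```

```text
time: 13.42
tcp_pos: [0.6357, -0.0035, 0.1582]
ft_force: [1.9, 0.5, 0.5]
time: 13.83
tcp_pos: [0.6722, 0.1898, 0.1587]
ft_force: [1.3, -0.4, 0.0]
time: 14.25
tcp_pos: [0.6729, 0.1873, 0.1596]
ft_force: [0.0, 0.2, -0.5]
scene [array([345.66666667, 181.57142857]), array([325.41176471, 207.8627451 ])]
top [array([406.88709677, 206.40322581]), array([359.88333333, 218.58333333])]
[ 0.66396427 -0.1139595   0.08035665]
[ 0.63890866 -0.00494264  0.08040984]
```

Both pads stand at 80.4 mm, level and held without the robot. That fits home plus the 2 mm clip play. Handing in.

```bash
python3 -c "from station import r;print(r.sign_off())"
```

```text
the job is handed in; nothing more can be done
None
```

The job is handed in: both lid ends were pressed home at about 19 N each, and after release both pads stayed level at about 80 mm, so both clips are holding; I did not measure the clip angles directly, and the sign-off gave no verdict.

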